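# Clamp an inlaid block and hold it under the press

## Task

The glue under the leaf inlay has to set under pressure: crank the vise until its jaw clamps the wooden block firmly against the fixed jaw, with the press lever still up. Then pull the press lever down until its arm is level, no further, so that the pad bears on the block, and keep it there: finish while holding the lever level, do not let it go. Leave everything else on the bench where it is.

Things in the scene. Friction and masses are not known exactly. Their poses are not given: they have to be found in the camera images.
- station: Grey press station, fixed: base plate x -110..130, y -130..130 mm, 12 thick, with a vise along its y axis and a press column behind (+x), head at x -30..120, y -5..55, z 150..220 mm. Origin on the table under the vise, z up, turned up to 0.3 rad. Fixed jaw at +y (face y = 50, top z = 72), crank at the -y end, lever over the +y side, vise bed at z = 32. All offsets below are in this frame, mm
- jaw: Moving vise jaw, 84 x 24 x 40 mm; origin at the middle of the lower edge of its clamping face (the face towards the fixed jaw). Fully open the face is at y = -25; it moves 12 mm to +y per crank turn and has the block clamped against the fixed jaw at y = 0. It starts 0 to 5 mm from fully open
- crank (a joint): Vise crank angle, rad; grows as the vise closes, clockwise seen from the crank's end (looking along +y). Axis along y at x = 0, z = 70; knob 35 mm off it, straight up at 0, then leaning to +x. Starts at 0 to 2.5 (vise open), closed on the block at about 13.1. Takes 3 to 4 N at the knob to turn, stays where left; 6 to 12 N at the knob on the closed vise clamps firmly
- crank_grip (a point): Middle of the crank knob: black sleeve 20 mm across, 46 mm long, level along the station's y axis, centred at y = -165. It spins freely on its pin, so it can be held from above (fingers closing along the station's x) and led round the circle without turning the tool. The crank web is at y = -130 to -140
- block: Loose wooden block 70 x 50 x 45 mm (x, y, z) with a leaf inlay on top; origin at the centre of its underside. It lies on the vise bed between the open jaws, 2 to 10 mm from the fixed jaw; closing the vise pushes it against the fixed jaw
- lever (a joint): Press lever, rad: 0 is up at its stop, the arm sloping 0.6 above level; 0.6 is exactly level; lower stop at 0.9. A spring pushes it back up: about 2 N at the handle to start it, about 8 N to hold it level
- lever_arm: Steel arm of the press lever with its handle. Origin on the pivot at x = -36, y = 25, z = 185; its own y axis runs along the arm to the handle, 170 mm away. It swings in the station's y-z plane, the handle going down as it is pressed
- lever_grip (a point): Middle of the lever's handle: black sleeve 22 mm across, 74 mm long, level along the station's x axis, centred at x = 6, spinning freely; z = 281 with the lever up, 185 with it level. Can be pinched from above (fingers closing along the station's y) or pushed down
- pad: Round rubber press pad, 38 mm across, under the ram at x = 0, y = 25; origin at the centre of its underside, z = 90 with the lever up. The lever lowers it 30 mm per rad; it meets the block's top (z = 77) at about lever 0.42 and, being sprung, bears on it with about 10 N when the lever is level
- wax_tin: Bystander: wax tin 40 mm across, 32 mm high, on the station's base plate; origin under its middle
- offcut: Bystander: wooden offcut 50 x 32 x 16 mm on the station's base plate; origin under its middle
- glue: Bystander: amber bottle 60 mm across, 170 mm high; origin under its middle
- paint1: Bystander: small glass jar with white cap; origin under its middle
- paint2: Bystander: small glass jar with black cap; origin under its middle
- brush: Bystander: brush lying on the mat; origin under its middle
- tile: Bystander: thin wooden panel 160 x 90 x 9 mm; origin under its middle
- mug: Bystander: white mug 72 mm across, 85 mm high; origin under its middle
Things that resemble listed ones, but are neither listed nor needed, are in the scene too. What is meant by the block is not blue or purple, and is the smaller of those in its own colour.

How it is judged:
On the way:
1. the block is clamped between the jaws while the press lever is still up (contact force between jaw and block above 8 N and value of joint lever below 0.1 rad), for 0.3 s.
At the end, for the whole second after the job is handed in: The robot is holding the press lever level (within 0.1 rad, about 6 degrees, and still) with at least 2 N on it, the pad bears on the block with more than 2.5 N, and the block lies flat on the vise bed against the fixed jaw (within 4 mm), clamped by the moving jaw with more than 8 N (contact force between jaw and block above 8 N and value of joint lever between 0.5 and 0.7 rad and velocity of joint lever between -0.05 and 0.05 rad/s and contact force between pad and block above 2.5 N and contact force between any of the fingers, the arm and lever_arm above 2 N and z of block in the frame of station below 0.036 m and y of block in the frame of station above 0.021 m and angle between block's own z axis and vertical below 0.08 rad); the arm keeps its last pose, push and grip.
It fails at once if the press lever is pulled well past level (more than 0.2 rad) (value of joint lever above 0.8 rad).
It fails at once if a bystander is displaced by more than 30 mm (distance of any of wax_tin, offcut, glue, paint1, paint2, brush, tile, mug from where it was at the start of the episode above 0.03 m).
It also fails if it takes over 58 s, if anything falls off the work surface, if the arm or the gripper's body presses on something with over 40 N, if the wrist force passes 120 N, or if a joint passes its speed limit or range.

## Robot

A 7-joint arm with a two-finger parallel gripper is mounted at the origin on the work surface. World frame = base frame: x ahead of the robot, y to its left, z up, the work surface at z = 0. Lengths are in m, angles in rad, forces in N, time in s.
With the tool pointing down it reaches from about 0.425 to 0.825 m from the base axis. Payload 3.6 kg.
Tool frame: the origin (TCP) lies midway between the tips of the shut fingers; the grasp point (between the pads) lies 19 mm behind it; y points along the fingers, x is the direction in which the jaws open and shut, and the axes are right-handed (so a half turn about y gives the same grasp; the last joint's range is limited). The gripper opens to 85 mm and grips with 20 to 120 N. Pads are 22 mm wide; open, the fingers measure 114 mm over their backs; the gripper's body (76 mm by 85 mm) begins 54 mm behind the grasp point. The pads swing forward as they close: fully open they stand 13 mm farther back than shut.
Start: joints at [1.294, 0.615, -0.013, 1.423, 0.008, 1.103, -0.04], TCP at [0.161, -0.63, 0.2] pointing down, gripper open.
Joint ranges: [-3.12, 3.12], [-0.3, 2.06], [-1.34, 1.32], [0.26, 2.42], [-1.36, 4.5], [0.01, 1.98], [-2.84, 2.84]. Speed limits (rad/s): [2.79, 2.79, 3.14, 3.14, 3.14, 3.14, 3.14].

## Interface

Orientations are given as a rotation vector (axis times angle).
In Python, from cell import * gives the robot as it stands.
- The arm moves only by the tool play_rows, never from a script. Its arguments are lists of equal length, an entry for each row: "linear": the shift along the world's x, y, z each as a share of 10 cm, from -1 to 1, a list of three; "delta_rot": the turn, a rotation vector about the world's x, y, z each as a share of pi rad, from -1 to 1, a list of three; "grip": the opening, from -1 (shut) to 1 (fully open), so that 0 is half open. A call has 1 to 20 rows; each row shifts and turns the commanded pose from where the row before left it; what a row does not reach is not made up. A row lasts 1/10 s, in which the tool goes at most 50 mm and 8.59 degrees, less where a joint would pass 70% of its speed; a pose out of reach is approached as far as the arm can. A call with a number of a shift or a turn outside -1 to 1 is refused whole. A call with a gripper value outside its range is refused whole. The fingers move at their own pace and stop on an object; the grip force is fixed at half the most. Time passes only in rows, so rows that do not move let the fingers close. It gives the time, the measured TCP pose, the force and the opening at its end, in the units of the state.
- state(): the state, without advancing time (a new reading comes with each control period).
- get_image(name): name is "scene" or "top" or "wrist"; returns the picture (384x512x3 uint8, blue, green, red); there is no depth.
- camera_params(name): a dict with "camera_matrix" (3x3 intrinsics, pixels), "eye" and "rotation" of the camera in the world; the wrist camera has in their place "hand_eye" (4x4, takes a point from camera to tool coordinates, whose origin is the TCP and whose axes are the tool frame's). Camera axes: x right, y down, z forward; pixel columns grow to the right and rows downward; lengths in m; the calibration is good to about 2 mm. A picture is of the moment at which its call begins: read the wrist's pose just before it. camera_params takes no time and is no camera call.
- finish_job(): hands the job in, once; it reports no verdict.
The state is a dict: "time_s": time; "joint_pos": joint angles; "qvel": joint speeds; "tau": joint torques, N m; "position": TCP position; "tcp_rot": TCP orientation; "force": force on the tool from outside, world axes, zero at the start; "wrist_torque": the same for the moment, N m; "finger_gap": opening from 0.0 (shut) to 1.0 (fully open).
Only numpy, scipy, OpenCV 4.12 (cv2) and the standard library are available. Lean on these libraries where they do the work, as an engineer would, in place of code of your own. Each camera call takes 0.05 s, during which the arm holds its last target.

## Working session

There is one attempt and no reset: what is moved stays moved. The work goes in short steps, Python scripts to look and compute and a tool call to move; the robot and the scene stay as the last step left them, time stands still between calls to the robot, and variables do not carry over. Pictures are saved under pics/ and viewed, and the job is handed in when it is done.

Besides the shell and the picture viewer there is one more tool, called by a JSON object that holds its "fn" and its "kwargs", one argument or row to a line. play_rows: Moves the arm, as the interface text tells. Shift numbers are shares of 10 cm and turn numbers shares of pi rad, none past 1 either way. Its arguments: {"type":"object","properties":{"linear":{"type":"array","items":{"type":"array","items":{"type":"number","minimum":-1,"maximum":1}}},"delta_rot":{"type":"array","items":{"type":"array","items":{"type":"number","minimum":-1,"maximum":1}}},"grip":{"type":"array","items":{"type":"number"}}},"required":["linear","delta_rot","grip"]}

```bash
mkdir -p pics; ls
python3 - <<'E'
from cell import *
import cv2
print(state())
for n in ("scene","top"):
    im=get_image(n); cv2.imwrite(f"pics/{n}0.png",im)
    print(n,camera_params(n))
print(camera_params("wrist"))
E
```

```text
pics
{'time_s': 0.0, 'joint_pos': array([ 1.29351333,  0.61593689, -0.01265025,  1.42493101,  0.00806797,
        1.10339626, -0.04039604]), 'qvel': array([-0.00097108, -0.00025845,  0.00010116,  0.00016755,  0.00055417,
        0.00015886,  0.00040167]), 'tau': array([-1.83784550e-04, -4.69208193e+01,  2.58875359e-01, -1.71032989e+01,
        9.95640265e-03,  9.54194984e-03,  1.19674263e-05]), 'position': array([ 0.16112708, -0.62882398,  0.19911604]), 'tcp_rot': array([-1.31581845,  1.02390628, -1.02046118]), 'force': array([-0.04157706,  0.35602791,  0.5884612 ]), 'wrist_torque': array([ 0.04458068, -0.02105989, -0.06025556]), 'finger_gap': 0.9961771272087399}
scene {'camera_matrix': array([[365.75174576,   0.        , 253.54243986],
       [  0.        , 365.75174576, 193.31251672],
       [  0.        ,   0.        ,   1.        ]]), 'eye': array([1.09174793, 0.42092816, 0.82420795]), 'rotation': array([-1.15171188, -2.37209945,  1.00218833])}
top {'camera_matrix': array([[436.99390671,   0.        , 256.30680679],
       [  0.        , 436.99390671, 189.54393304],
       [  0.        ,   0.        ,   1.        ]]), 'eye': array([0.48061876, 0.02961598, 1.45236997]), 'rotation': array([-2.1785987 ,  2.21091154, -0.08297084])}
{'camera_matrix': array([[292.75010049,   0.        , 253.44549417],
       [  0.        , 292.75010049, 196.7838146 ],
       [  0.        ,   0.        ,   1.        ]]), 'hand_eye': array([[ 9.99999715e-01,  1.40617952e-05, -7.55201136e-04,
         7.07674667e-04],
       [ 7.19305805e-04, -3.22826471e-01,  9.46457898e-01,
        -1.74441391e-01],
       [-2.30490021e-04, -9.46458171e-01, -3.22826389e-01,
         8.35510698e-02],
       [ 0.00000000e+00,  0.00000000e+00,  0.00000000e+00,
         1.00000000e+00]])}
```

View pics/scene0.png

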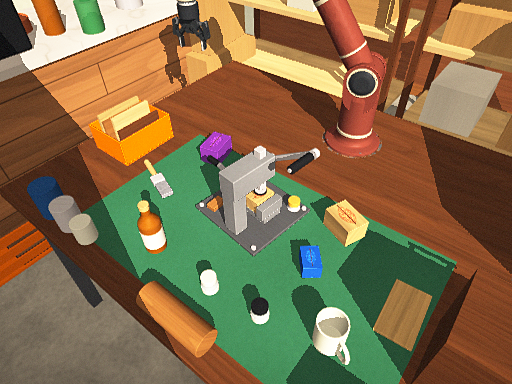

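View pics/top0.png

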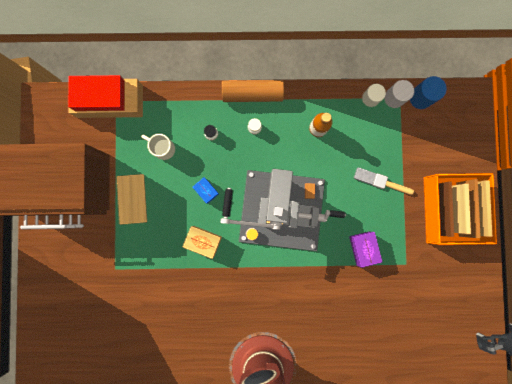

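```bash
cat > h.py <<'E'
import numpy as np, cv2
from scipy.spatial.transform import Rotation as R
from cell import *
def ray(n,u,v):
    p=camera_params(n);K=p["camera_matrix"];M=R.from_rotvec(p["rotation"]).as_matrix()
    d=M@np.linalg.inv(K)@np.array([u,v,1.]);return p["eye"],d
def onz(n,u,v,z):
    e,d=ray(n,u,v);return e+d*(z-e[2])/d[2]
def proj(n,P):
    p=camera_params(n);K=p["camera_matrix"];M=R.from_rotvec(p["rotation"]).as_matrix()
    q=K@(M.T@(np.asarray(P)-p["eye"]));return q[:2]/q[2]
E
python3 - <<'E'
from h import *
print(proj("top",[0,0,0]),proj("top",[.6,0,0]))
im=cv2.imread("pics/top0.png")[155:265,205:365]
cv2.imwrite("pics/top0z.png",cv2.resize(im,None,fx=5,fy=5,interpolation=cv2.INTER_CUBIC))
im=cv2.imread("pics/scene0.png")[130:270,180:340]
cv2.imwrite("pics/scene0z.png",cv2.resize(im,None,fx=4,fy=4,interpolation=cv2.INTER_CUBIC))
E
```

```text
[262.52894113 365.56808417] [259.65187415 181.42715408]
```

View pics/top0z.png

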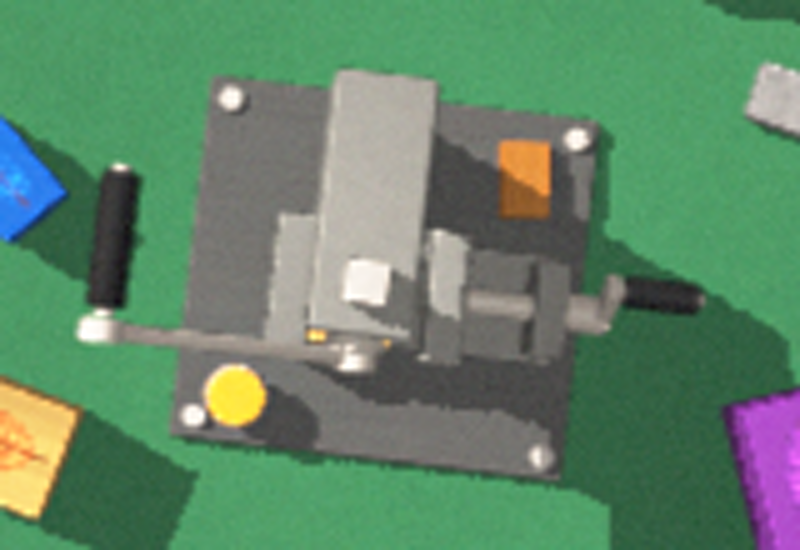

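View pics/scene0z.png

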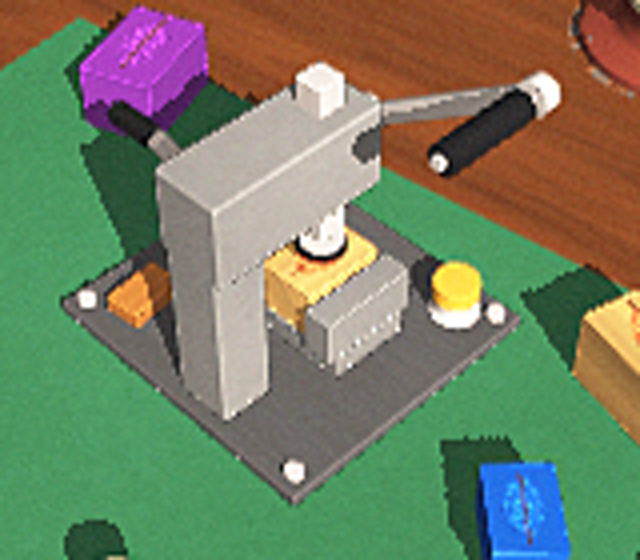

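Run:
```python
from h import *
im=cv2.imread("pics/top0.png").astype(int)
P=[]
g=im.min(2)
for U,V in [(231,98),(577,138),(541,456),(193,414)]:
    u=(U+.5)/5-.5+205; v=(V+.5)/5-.5+155
    a,b=int(round(u)),int(round(v))
    w=np.clip(g[b-3:b+4,a-3:a+4]-110,0,None).astype(float)
    yy,xx=np.mgrid[b-3:b+4,a-3:a+4]
    c=((xx*w).sum()/w.sum(),(yy*w).sum()/w.sum())
    p=onz("top",*c,0.015);P.append(p);print((u,v),c,p.round(4))
P=np.array(P)
C=P.mean(0);print("screw centre",C)
# order: (+x,+y),(+x,-y),(-x,-y),(-x,+y)
ex=(P[0]+P[1]-P[2]-P[3]);ey=(P[0]+P[3]-P[1]-P[2])
print(np.linalg.norm(ex[:2])/2,np.linalg.norm(ey[:2])/2)
ya=np.arctan2(ex[1],ex[0]);yb=np.arctan2(-ey[0],ey[1]);print(ya,yb)
yaw=(ya+yb)/2
Rm=np.array([[np.cos(yaw),-np.sin(yaw)],[np.sin(yaw),np.cos(yaw)]])
O=C[:2]-Rm@[.010,0];print("origin",O,yaw)
def S(p): return np.r_[O+Rm@np.array(p[:2])/1000,p[2]/1000]
for n,p in dict(levup=(6,25+170*np.cos(.6),281),lev0=(6,195,185),pivot=(-36,25,185)).items():
    print(n,S(p).round(4),proj("top",S(p)),proj("scene",S(p)))
for a in (0,.5,1,1.5,2,2.5):
    p=S((35*np.sin(a),-165,70+35*np.cos(a)));print(a,p.round(4),proj("top",p),proj("scene",p))
```

```text
(250.8, 174.2) (np.float64(250.61191066997517), np.float64(174.0421836228288)) [0.6237 0.0298 0.015 ]
(320.0, 182.2) (np.float64(319.7748171368861), np.float64(182.30721003134795)) [ 0.593  -0.1984  0.015 ]
(312.8, 245.8) (np.float64(312.1484375), np.float64(245.92881944444446)) [ 0.3845 -0.1683  0.015 ]
(243.2, 237.4) (np.float64(243.20035460992906), np.float64(237.4543439716312)) [0.4156 0.057  0.015 ]
screw centre [ 0.50420843 -0.06996493  0.015     ]
0.21024257472280114 0.22881319826964142
-0.13673415132532185 -0.13534491167605978
origin [ 0.49430082 -0.06860873] -0.1360395315006908
levup [0.5227 0.0944 0.281 ] [226.89611652 202.07075686] [301.21027442 162.45398133]
lev0 [0.5267 0.1238 0.185 ] [218.56844998 201.99246713] [307.5094905  198.26534114]
pivot [ 0.462 -0.039  0.185] [275.07676993 223.50980748] [269.99457662 159.11848546]
0 [ 0.4719 -0.2321  0.105 ] [336.20821407 218.97159321] [218.12911217 156.70079897]
0.5 [ 0.4885 -0.2344  0.1007] [336.52979917 213.57294461] [214.08343811 160.18541492]
1 [ 0.5011 -0.2361  0.0889] [336.23550355 209.57385554] [211.27803449 164.95602483]
1.5 [ 0.5065 -0.2368  0.0725] [335.41528803 207.95141207] [210.43850403 169.76078397]
2 [ 0.5035 -0.2364  0.0554] [334.28740997 209.02458663] [211.73778751 173.37083469]
2.5 [ 0.4927 -0.2349  0.042 ] [333.12916329 212.45071053] [214.78649243 174.9295051 ]
```

```bash
cat >> h.py <<'E'
O=np.array([0.49430,-0.06861]);yaw=-0.13604
Rm=np.array([[np.cos(yaw),-np.sin(yaw)],[np.sin(yaw),np.cos(yaw)]])
def S(p): return np.r_[O+Rm@np.array(p[:2])/1000,p[2]/1000]
def Sinv(P): return np.r_[Rm.T@(np.asarray(P)[:2]-O),P[2]]*1000
E
python3 - <<'E'
from h import *
s=state();M=R.from_rotvec(s["tcp_rot"]).as_matrix();print(M.round(3))
# targets: tool y=down, x=+-station x
ex=np.r_[Rm[:,0],0]; 
for sg in (1,-1):
    X=sg*ex;Y=np.array([0,0,-1.]);T=np.c_[X,Y,np.cross(X,Y)]
    d=R.from_matrix(T@M.T).as_rotvec();print(sg,T.round(3).tolist(),(d/np.pi).round(4),np.degrees(np.linalg.norm(d)))
print(onz("top",368,250,.045))
# crank angle: shaft sleeve ends
im=cv2.imread("pics/top0.png");m=(im.max(2)<60).astype(np.uint8)
m[:, :326]=0; m[:,352:]=0; m[:205]=0; m[225:]=0
print(np.argwhere(m).mean(0)[::-1], m.sum(), np.argwhere(m).min(0),np.argwhere(m).max(0))
E
```

```text
[[ 0.248 -0.001  0.969]
 [-0.969  0.002  0.248]
 [-0.002 -1.    -0.   ]]
1 [[0.991, 0.0, 0.136], [-0.136, 0.0, 0.991], [0.0, -1.0, 0.0]] [-0.0005 -0.0006  0.3768] 67.83272004792173
-1 [[-0.991, 0.0, -0.136], [0.136, 0.0, -0.991], [-0.0, -1.0, -0.0]] [-7.000e-04  6.000e-04 -6.232e-01] 112.16744834646877
[ 0.37069049 -0.34329125  0.045     ]
[336.86046512 213.90697674] 86 [211 330] [217 344]
```

{"fn": "play_rows", "kwargs": {
  "linear": [
    [0.233,0.282,0],
    [0.233,0.282,0],
    [0.233,0.282,0],
    [0.233,0.282,0],
    [0.233,0.282,0],
    [0.233,0.282,0],
    [0.233,0.282,0],
    [0.233,0.282,0],
    [0.233,0.282,0],
    [0.233,0.282,0],
    [0.233,0.282,0],
    [0.233,0.282,0],
    [0.233,0.282,0],
    [0.233,0.282,0],
    [0,0,0]
  ],
  "delta_rot": [
    [0,0,0.0269],
    [0,0,0.0269],
    [0,0,0.0269],
    [0,0,0.0269],
    [0,0,0.0269],
    [0,0,0.0269],
    [0,0,0.0269],
    [0,0,0.0269],
    [0,0,0.0269],
    [0,0,0.0269],
    [0,0,0.0269],
    [0,0,0.0269],
    [0,0,0.0269],
    [0,0,0.0269],
    [0,0,0]
  ],
  "grip": [1,1,1,1,1,1,1,1,1,1,1,1,1,1,1]
}}

```text
time_s: 1.6
position: [0.4912, -0.2281, 0.2003]
tcp_rot: [-1.564, 0.096, -0.1]
force: [0.7, 0.5, 0.4]
finger_gap: 0.999
```

Run:
```python
from h import *
s=state();print(s["position"],s["tcp_rot"],s["joint_pos"].round(3),s["time_s"])
cv2.imwrite("pics/w1.png",get_image("wrist"))
p=camera_params("wrist")
M=R.from_rotvec(s["tcp_rot"]).as_matrix();print(M.round(3))
H=p["hand_eye"]
for a in (0.3,.45,.6,.8):
  for yy in (-142,-188):
    P=S((35*np.sin(a),yy,70+35*np.cos(a)))
    c=H[:3,:3].T@(M.T@(P-s["position"])-H[:3,3]);q=p["camera_matrix"]@c;print(a,yy,q[:2]/q[2])
```

```text
[ 0.49121572 -0.22812281  0.20034727] [-1.56376165  0.09624353 -0.10036538] [ 0.659  0.47  -0.391  1.733  0.203  0.978  0.068] 1.6
[[ 0.992  0.003  0.125]
 [-0.125  0.005  0.992]
 [ 0.002 -1.     0.005]]
0.3 -142 [244.20263164 171.12539796]
0.3 -188 [244.17971592 215.9708812 ]
0.45 -142 [249.35544988 170.70309143]
0.45 -188 [249.07712313 215.28807324]
0.6 -142 [254.08233977 170.1127974 ]
0.6 -188 [253.5739262  214.34908551]
0.8 -142 [259.50970806 169.10206038]
0.8 -188 [258.7454541  212.75684294]
```

View pics/w1.png

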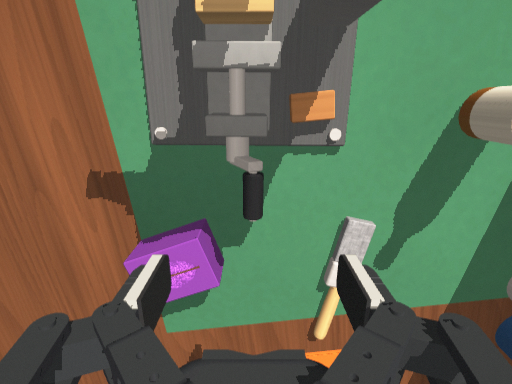

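Run:
```python
from h import *
s=state();print(s["position"],s["tcp_rot"],s["time_s"],s["qvel"].round(3))
print(S((18,-170,83)), S((18,-170,83))-s["position"], S((0,-170,70)),Sinv(s["position"]))
```

```text
[ 0.48902111 -0.23157649  0.20003685] [-1.56635326  0.10248343 -0.1028183 ] 1.65 [ 0.046 -0.005  0.076  0.012  0.022  0.01  -0.003]
[ 0.48907816 -0.23948051  0.083     ] [ 5.70546819e-05 -7.90402678e-03 -1.17036846e-01] [ 0.47124447 -0.23703934  0.07      ] [  16.87152222 -162.17673774  200.03684575]
```

{"fn": "play_rows", "kwargs": {
  "linear": [
    [0.018,-0.055,-0.16],
    [0,0,-0.25],
    [0,0,-0.25],
    [0,0,-0.25],
    [0,0,-0.25],
    [0,0,0],
    [0,0,0],
    [0,0,0]
  ],
  "delta_rot": [
    [0,0,0],
    [0,0,0],
    [0,0,0],
    [0,0,0],
    [0,0,0],
    [0,0,0],
    [0,0,0],
    [0,0,0]
  ],
  "grip": [1,1,1,1,1,1,1,1]
}}

```text
time_s: 2.45
position: [0.4901, -0.2413, 0.0856]
tcp_rot: [-1.569, 0.107, -0.11]
force: [-0.4, 0.2, -0.9]
finger_gap: 0.999
```

Run:
```python
from h import *
s=state();print(s["position"],s["tcp_rot"],s["time_s"],Sinv(s["position"]))
cv2.imwrite("pics/w2.png",get_image("wrist"))
```

```text
[ 0.49005381 -0.24125684  0.08558577] [-1.56917913  0.10660236 -0.11006862] 2.45 [  19.20754444 -171.6275984    85.58576848]
```

View pics/w2.png

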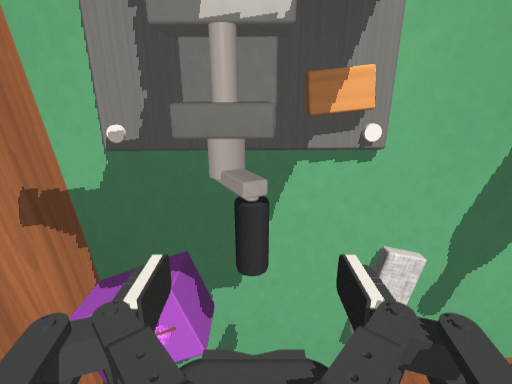

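Run:
```python
from h import *
s=state();p=camera_params("wrist");M=R.from_rotvec(s["tcp_rot"]).as_matrix();H=p["hand_eye"]
for P in [S((18,-142,100)),S((18,-188,100)),S((18,-188,110)),S((18,-142,110)),s["position"],s["position"]-M[:,1]*.019]:
    c=H[:3,:3].T@(M.T@(P-s["position"])-H[:3,3]);q=p["camera_matrix"]@c;print(q[:2]/q[2])
print(s["position"],s["time_s"])
```

```text
[250.3239715  194.80824977]
[250.70404908 264.33277187]
[250.60734527 273.43916298]
[250.19566319 200.63712205]
[252.74071876 230.50014229]
[252.68360718 244.31243991]
[ 0.49020247 -0.24108382  0.08573788] 2.5
```

{"fn": "play_rows", "kwargs": {
  "linear": [
    [0,0,0],
    [0,0,0],
    [0,0,0],
    [0,0,0],
    [0,0,0],
    [0,0,0]
  ],
  "delta_rot": [
    [0,0,0],
    [0,0,0],
    [0,0,0],
    [0,0,0],
    [0,0,0],
    [0,0,0]
  ],
  "grip": [-1,-1,-1,-1,-1,-1]
}}

```text
time_s: 3.1
position: [0.4893, -0.2403, 0.0843]
tcp_rot: [-1.568, 0.108, -0.107]
force: [0.4, 0.0, -0.0]
finger_gap: 0.005
```

Run:
```python
from h import *
cv2.imwrite("pics/w3.png",get_image("wrist"))
im=get_image("scene")[120:240,160:300]
cv2.imwrite("pics/s3.png",cv2.resize(im,None,fx=4,fy=4,interpolation=cv2.INTER_CUBIC))
```

```text
(no output)
```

View pics/w3.png

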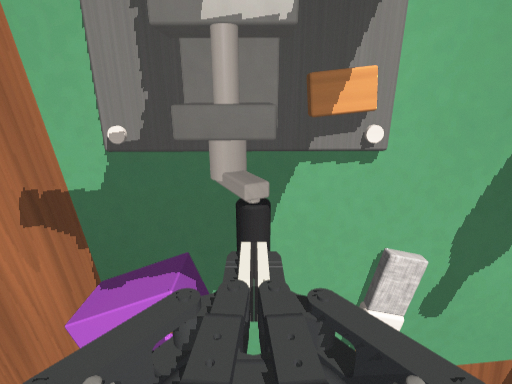

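View pics/s3.png

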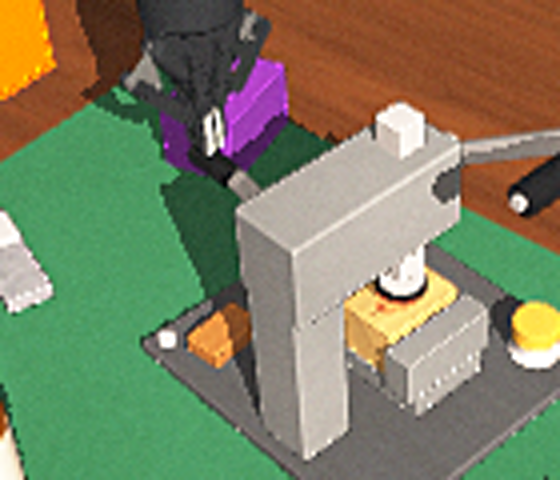

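Run:
```python
from h import *
s=state();p=camera_params("wrist");M=R.from_rotvec(s["tcp_rot"]).as_matrix();H=p["hand_eye"];K=p["camera_matrix"]
print(s["time_s"],s["position"],s["force"])
def pt(t): # tool coords
    c=H[:3,:3].T@(np.array(t)-H[:3,3]);q=K@c;return (q[:2]/q[2]).round(1),c[2].round(3)
for t in [(0,0,0),(0,0,.011),(0,0,-.011),(0,-.019,.011),(.0425,-.013,.011),(.0425,-.013,-.011),(.0425,-.013,0),(.0425,-.03,.011)]: print(t,pt(t))
for a in (.5,2.6):
  for y in (-142,-188):
    P=S((35*np.sin(a),y,70+35*np.cos(a)));print(a,y,pt(M.T@(P-s["position"])))
print("scene tcp",proj("scene",s["position"]))
for a in (.5,2.6):
  for y in (-142,-188):print(proj("scene",S((35*np.sin(a),y,70+35*np.cos(a)))))
```

```text
3.2 [ 0.48933294 -0.24029128  0.0842671 ] [-0.2714008  -0.26356055  0.38096472]
(0, 0, 0) (array([252.7, 230.5]), np.float64(0.192))
(0, 0, 0.011) (array([252.7, 214.9]), np.float64(0.188))
(0, 0, -0.011) (array([252.8, 245.5]), np.float64(0.195))
(0, -0.019, 0.011) (array([252.7, 227.4]), np.float64(0.17))
(0.0425, -0.013, 0.011) (array([323.4, 223.2]), np.float64(0.176))
(0.0425, -0.013, -0.011) (array([320.7, 255.4]), np.float64(0.183))
(0.0425, -0.013, 0) (array([322. , 239.6]), np.float64(0.18))
(0.0425, -0.03, 0.011) (array([330.4, 235.9]), np.float64(0.16))
0.5 -142 (array([249.8, 197.1]), np.float64(0.167))
0.5 -188 (array([250.2, 267.2]), np.float64(0.182))
2.6 -142 (array([252.4, 171.5]), np.float64(0.224))
2.6 -188 (array([252.5, 226.3]), np.float64(0.239))
scene tcp [213.02098326 163.63205284]
[218.81805278 163.57701114]
[209.44794398 156.86436026]
[220.12003183 178.37994512]
[211.05474131 171.60498173]
```

Run:
```python
from h import *
s=state();P=s["position"]
for z in (0,.01,.02,.03,.04,.05): print(z,proj("scene",P+[0,0,z]))
print("start",[proj("scene",[.1611,-.6288,.199+z]).round(1) for z in (0,.013,.04,.055)])
im=cv2.imread("pics/scene0.png")[0:70,150:240]
a=cv2.resize(im,None,fx=7,fy=7,interpolation=cv2.INTER_CUBIC)
cv2.imwrite("pics/s0g.png",a)
```

```text
0 [213.02098326 163.63205284]
0.01 [212.71525174 161.17464478]
0.02 [212.40573614 158.68682112]
0.03 [212.09236578 156.16801367]
0.04 [211.77506819 153.61763997]
0.05 [211.45376909 151.03510289]
start [array([195. ,  58.7]), array([194.6,  55.5]), array([193.7,  48.6]), array([193.1,  44.7])]
```

View pics/s0g.png

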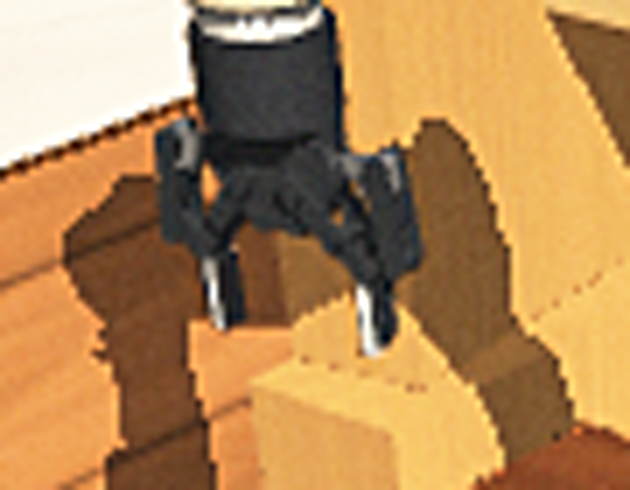

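{"fn": "play_rows", "kwargs": {
  "linear": [
    [0,0,0],
    [0,0,0],
    [0,0,0],
    [0,0,0],
    [0,0,-0.1],
    [0,0,-0.1],
    [0,0,-0.1],
    [0,0,0]
  ],
  "delta_rot": [
    [0,0,0],
    [0,0,0],
    [0,0,0],
    [0,0,0],
    [0,0,0],
    [0,0,0],
    [0,0,0],
    [0,0,0]
  ],
  "grip": [1,1,1,1,1,1,1,1]
}}

```text
time_s: 4.0
position: [0.4878, -0.2398, 0.0522]
tcp_rot: [-1.567, 0.111, -0.104]
force: [-0.2, 0.1, 0.1]
finger_gap: 1.005
```

Run:
```python
from h import *
s=state();print(s["position"],s["tcp_rot"],s["time_s"],Sinv(s["position"]),s["force"])
cv2.imwrite("pics/w4.png",get_image("wrist"))
im=get_image("scene")[120:210,160:260]
cv2.imwrite("pics/s4.png",cv2.resize(im,None,fx=6,fy=6,interpolation=cv2.INTER_CUBIC))
```

```text
[ 0.48777388 -0.23976299  0.05222075] [-1.56670438  0.11062441 -0.10412063] 4.0 [  16.74607393 -170.45675628   52.22074755] [-0.15494741  0.1486245   0.05074667]
```

View pics/w4.png

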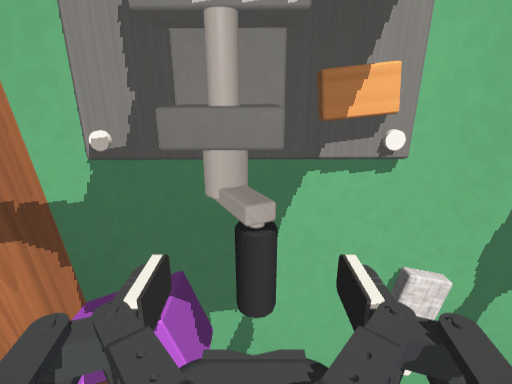

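View pics/s4.png

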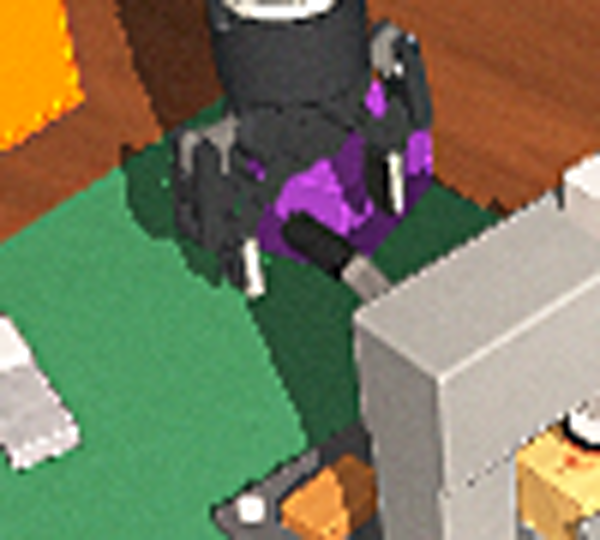

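{"fn": "play_rows", "kwargs": {
  "linear": [
    [0,0,-0.08],
    [0,0,0],
    [0,0,0],
    [0,0,0],
    [0,0,0],
    [0,0,0],
    [0,0,0]
  ],
  "delta_rot": [
    [0,0,0],
    [0,0,0],
    [0,0,0],
    [0,0,0],
    [0,0,0],
    [0,0,0],
    [0,0,0]
  ],
  "grip": [1,1,-1,-1,-1,-1,-1]
}}

```text
time_s: 4.8
position: [0.4892, -0.2404, 0.0465]
tcp_rot: [-1.568, 0.108, -0.107]
force: [-0.4, -0.1, 1.8]
finger_gap: 0.214
```

Run:
```python
from h import *
s=state();print(s["position"],s["tcp_rot"],s["time_s"],Sinv(s["position"]),s["force"],s["wrist_torque"],s["finger_gap"])
cv2.imwrite("pics/w5.png",get_image("wrist"))
im=get_image("scene")[120:210,160:260]
cv2.imwrite("pics/s5.png",cv2.resize(im,None,fx=6,fy=6,interpolation=cv2.INTER_CUBIC))
```

```text
[ 0.48924429 -0.24041504  0.0465371 ] [-1.56828866  0.1076406  -0.10739229] 4.8 [  18.29132925 -170.90336016   46.53710394] [-0.40702734 -0.12728074  1.79838354] [0.08827932 0.11269068 0.00639818] 0.2141950609691456
```

View pics/w5.png

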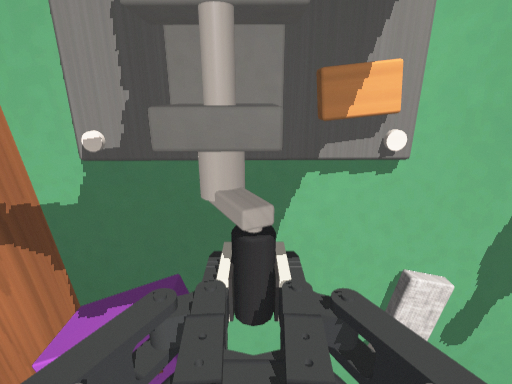

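View pics/s5.png

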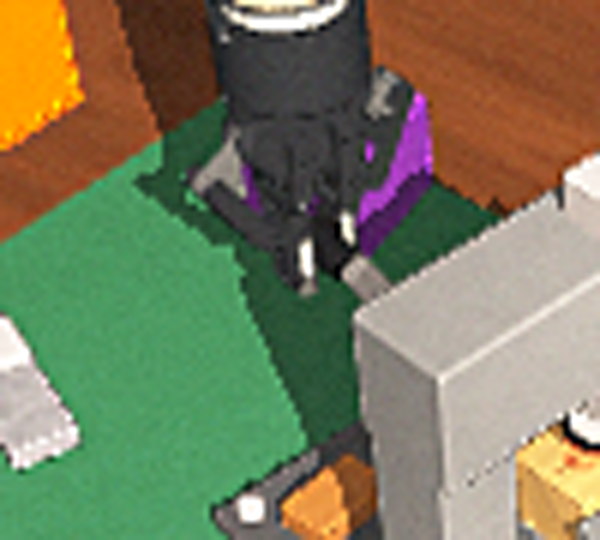

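```bash
cat > circ.py <<'E'
import numpy as np,sys
from h import yaw
def rows(a0,step,n,r=35):
    a=a0+step*np.arange(n+1);x=r*np.sin(a)/100;z=r*np.cos(a)/100
    P=np.c_[x*np.cos(yaw),x*np.sin(yaw),z]; Pr=np.round(P-P[0],3)
    return np.diff(Pr,axis=0).round(3).tolist()
if __name__=="__main__": print(rows(float(sys.argv[1]),np.radians(float(sys.argv[2])),int(sys.argv[3])))
E
python3 circ.py 0.55 12 30
```

```text
[[0.058, -0.008, -0.045], [0.047, -0.006, -0.055], [0.034, -0.005, -0.065], [0.021, -0.003, -0.07], [0.005, -0.001, -0.073], [-0.009, 0.002, -0.072], [-0.024, 0.003, -0.069], [-0.038, 0.005, -0.063], [-0.05, 0.007, -0.053], [-0.06, 0.008, -0.041], [-0.067, 0.009, -0.028], [-0.071, 0.01, -0.013], [-0.073, 0.01, 0.002], [-0.07, 0.01, 0.017], [-0.066, 0.009, 0.031], [-0.057, 0.007, 0.045], [-0.047, 0.007, 0.055], [-0.035, 0.005, 0.065], [-0.02, 0.002, 0.07], [-0.006, 0.001, 0.073], [0.01, -0.001, 0.072], [0.024, -0.003, 0.069], [0.038, -0.006, 0.063], [0.05, -0.006, 0.053], [0.059, -0.009, 0.041], [0.067, -0.009, 0.028], [0.072, -0.009, 0.014], [0.072, -0.01, -0.002], [0.071, -0.01, -0.017], [0.065, -0.009, -0.032]]
```

{"fn": "play_rows", "kwargs": {
  "linear": [
    [0.058,-0.008,-0.045],
    [0.047,-0.006,-0.055],
    [0.034,-0.005,-0.065],
    [0.021,-0.003,-0.07],
    [0.005,-0.001,-0.073],
    [-0.009,0.002,-0.072],
    [-0.024,0.003,-0.069],
    [-0.038,0.005,-0.063]
  ],
  "delta_rot": [
    [0,0,0],
    [0,0,0],
    [0,0,0],
    [0,0,0],
    [0,0,0],
    [0,0,0],
    [0,0,0],
    [0,0,0]
  ],
  "grip": [-1,-1,-1,-1,-1,-1,-1,-1]
}}

```text
time_s: 5.7
position: [0.5008, -0.2419, -0.0053]
tcp_rot: [-1.568, 0.104, -0.111]
force: [4.7, -0.5, -0.0]
finger_gap: 0.214
```

Run:
```python
from h import *
s=state();print(s["position"],s["tcp_rot"],s["time_s"],Sinv(s["position"]),s["force"],s["wrist_torque"],s["finger_gap"])
cv2.imwrite("pics/w6.png",get_image("wrist"))
im=get_image("scene")[120:210,160:260]
cv2.imwrite("pics/s6.png",cv2.resize(im,None,fx=6,fy=6,interpolation=cv2.INTER_CUBIC))
```

```text
[ 0.50076467 -0.24194867 -0.00531973] [-1.56838404  0.10393819 -0.11095653] 5.7 [  29.91326865 -170.86041601   -5.31973271] [ 4.73640196 -0.49558344 -0.00775069] [-0.23721263 -0.86764595 -0.11754103] 0.2136437188864933
```

View pics/w6.png

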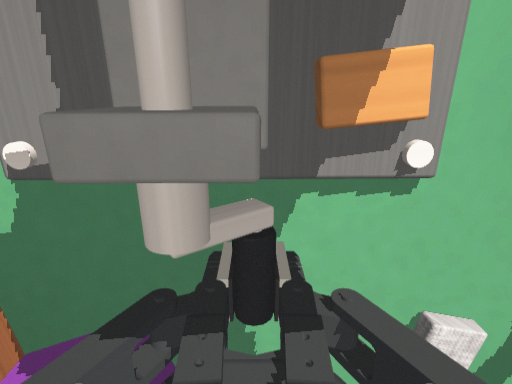

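View pics/s6.png

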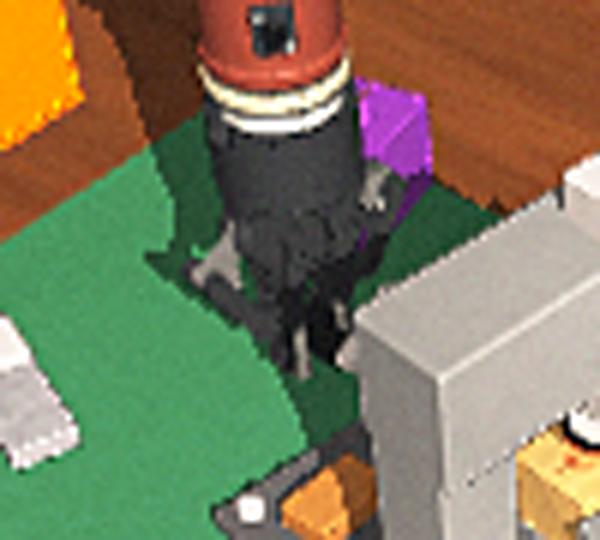

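{"fn": "play_rows", "kwargs": {
  "linear": [
    [-0.05,0.007,-0.053],
    [-0.06,0.008,-0.041],
    [-0.067,0.009,-0.028],
    [-0.071,0.01,-0.013],
    [-0.073,0.01,0.002],
    [-0.07,0.01,0.017],
    [-0.066,0.009,0.031],
    [-0.057,0.007,0.045],
    [-0.047,0.007,0.055],
    [-0.035,0.005,0.065],
    [-0.02,0.002,0.07],
    [-0.006,0.001,0.073]
  ],
  "delta_rot": [
    [0,0,0],
    [0,0,0],
    [0,0,0],
    [0,0,0],
    [0,0,0],
    [0,0,0],
    [0,0,0],
    [0,0,0],
    [0,0,0],
    [0,0,0],
    [0,0,0],
    [0,0,0]
  ],
  "grip": [-1,-1,-1,-1,-1,-1,-1,-1,-1,-1,-1,-1]
}}

```text
time_s: 7.0
position: [0.4383, -0.2334, 0.0182]
tcp_rot: [-1.568, 0.104, -0.111]
force: [8.4, -1.7, -5.2]
finger_gap: 0.215
```

Run:
```python
from h import *
s=state();print(s["position"],s["tcp_rot"],s["time_s"],Sinv(s["position"]),s["force"],s["wrist_torque"],s["finger_gap"])
cv2.imwrite("pics/w7.png",get_image("wrist"))
```

```text
[ 0.43830014 -0.2334058   0.01821008] [-1.56847934  0.10394057 -0.11108794] 7.0 [ -33.13273249 -170.86796738   18.21008193] [ 8.41388175 -1.65697818 -5.19528618] [-0.4472538  -1.5923384  -0.14361327] 0.21462178490551645
```

View pics/w7.png

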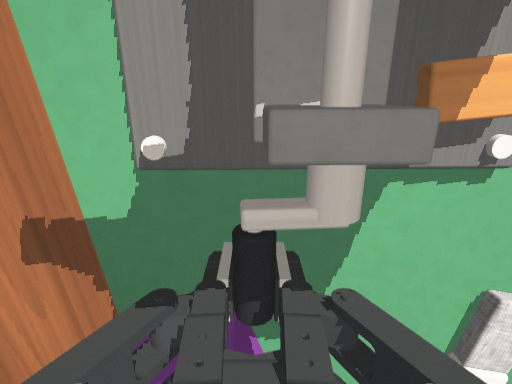

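{"fn": "play_rows", "kwargs": {
  "linear": [
    [0.025,-0.003,0.072],
    [0.024,-0.003,0.069],
    [0.038,-0.006,0.063],
    [0.05,-0.006,0.053],
    [0.059,-0.009,0.041],
    [0.067,-0.009,0.028],
    [0.072,-0.009,0.014],
    [0.072,-0.01,-0.002],
    [0.071,-0.01,-0.017],
    [0.065,-0.009,-0.032]
  ],
  "delta_rot": [
    [0,0,0],
    [0,0,0],
    [0,0,0],
    [0,0,0],
    [0,0,0],
    [0,0,0],
    [0,0,0],
    [0,0,0],
    [0,0,0],
    [0,0,0]
  ],
  "grip": [-1,-1,-1,-1,-1,-1,-1,-1,-1,-1]
}}

```text
time_s: 8.05
position: [0.49, -0.2404, 0.0463]
tcp_rot: [-1.568, 0.11, -0.105]
force: [-5.0, -0.8, -1.6]
finger_gap: 0.216
```

Run:
```python
from h import *
s=state();print(s["position"],s["tcp_rot"],s["time_s"],Sinv(s["position"]),s["force"],s["wrist_torque"],s["finger_gap"])
```

```text
[ 0.49001045 -0.24042281  0.04627247] [-1.56811694  0.1095031  -0.10548836] 8.05 [  19.05146636 -170.80714993   46.27247346] [-5.01268527 -0.84741766 -1.62831681] [-0.02100382  0.97617662  0.09268569] 0.21572212205987049
```

{"fn": "play_rows", "kwargs": {
  "linear": [
    [0.058,-0.008,-0.045],
    [0.047,-0.006,-0.055],
    [0.034,-0.005,-0.065],
    [0.021,-0.003,-0.07],
    [0.005,-0.001,-0.073],
    [-0.009,0.002,-0.072],
    [-0.024,0.003,-0.069],
    [-0.038,0.005,-0.063],
    [-0.05,0.007,-0.053],
    [-0.06,0.008,-0.041],
    [-0.067,0.009,-0.028],
    [-0.071,0.01,-0.013],
    [-0.073,0.01,0.002],
    [-0.07,0.01,0.017],
    [-0.066,0.009,0.031],
    [-0.057,0.007,0.045],
    [-0.047,0.007,0.055],
    [-0.035,0.005,0.065],
    [-0.02,0.002,0.07],
    [-0.006,0.001,0.073]
  ],
  "delta_rot": [
    [0,0,0],
    [0,0,0],
    [0,0,0],
    [0,0,0],
    [0,0,0],
    [0,0,0],
    [0,0,0],
    [0,0,0],
    [0,0,0],
    [0,0,0],
    [0,0,0],
    [0,0,0],
    [0,0,0],
    [0,0,0],
    [0,0,0],
    [0,0,0],
    [0,0,0],
    [0,0,0],
    [0,0,0],
    [0,0,0]
  ],
  "grip": [-1,-1,-1,-1,-1,-1,-1,-1,-1,-1,-1,-1,-1,-1,-1,-1,-1,-1,-1,-1]
}}

```text
time_s: 10.05
position: [0.4383, -0.2334, 0.0183]
tcp_rot: [-1.568, 0.107, -0.108]
force: [1.1, -1.9, -4.9]
finger_gap: 0.216
```

Run:
```python
from h import *
s=state();print(s["position"],s["tcp_rot"],s["time_s"],Sinv(s["position"]),s["force"],s["wrist_torque"],s["finger_gap"])
```

```text
[ 0.43831082 -0.23342822  0.01829547] [-1.56836855  0.106651   -0.10835604] 10.05 [ -33.11910747 -170.88873356   18.29546632] [ 1.14242276 -1.91769894 -4.91858283] [-0.48216505 -0.56847729 -0.05817427] 0.21617023836212598
```

{"fn": "play_rows", "kwargs": {
  "linear": [
    [0.01,-0.001,0.072],
    [0.024,-0.003,0.069],
    [0.038,-0.006,0.063],
    [0.05,-0.006,0.053],
    [0.059,-0.009,0.041],
    [0.067,-0.009,0.028],
    [0.072,-0.009,0.014]
  ],
  "delta_rot": [
    [0,0,0],
    [0,0,0],
    [0,0,0],
    [0,0,0],
    [0,0,0],
    [0,0,0],
    [0,0,0]
  ],
  "grip": [-1,-1,-1,-1,-1,-1,-1]
}}

```text
time_s: 10.75
position: [0.4667, -0.2371, 0.0505]
tcp_rot: [-1.567, 0.114, -0.101]
force: [-2.1, -1.4, -7.2]
finger_gap: 0.213
```

Run:
```python
from h import *
s=state();print(s["position"],s["tcp_rot"],s["time_s"],Sinv(s["position"]),s["force"],s["wrist_torque"],s["finger_gap"])
cv2.imwrite("pics/w8.png",get_image("wrist"))
```

```text
[ 0.46673077 -0.23712918  0.05051439] [-1.56714224  0.11394031 -0.10083618] 10.75 [  -4.45981262 -170.70116242   50.51439374] [-2.1232163 -1.3527431 -7.2258497] [-0.26784267  0.55620512  0.09738028] 0.21318126315703928
```

View pics/w8.png

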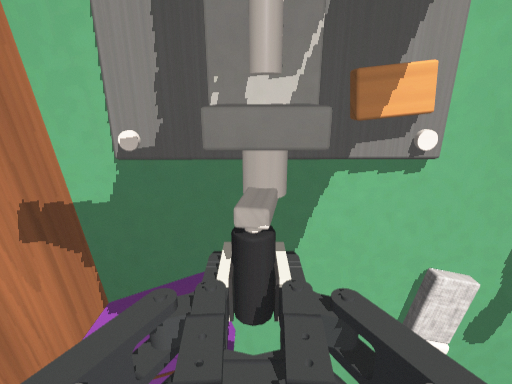

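{"fn": "play_rows", "kwargs": {
  "linear": [
    [0.072,-0.01,-0.002],
    [0.071,-0.01,-0.017]
  ],
  "delta_rot": [
    [0,0,0],
    [0,0,0]
  ],
  "grip": [-1,-1]
}}

```text
time_s: 11.0
position: [0.4826, -0.2394, 0.0495]
tcp_rot: [-1.568, 0.111, -0.104]
force: [-5.5, -0.7, -3.9]
finger_gap: 0.215
```

{"fn": "play_rows", "kwargs": {
  "linear": [
    [0.033,-0.005,-0.015]
  ],
  "delta_rot": [
    [0,0,0]
  ],
  "grip": [-1]
}}

```text
time_s: 11.1
position: [0.487, -0.24, 0.0478]
tcp_rot: [-1.568, 0.109, -0.105]
force: [-5.5, -1.1, -2.2]
finger_gap: 0.214
```

{"fn": "play_rows", "kwargs": {
  "linear": [
    [0.032,-0.004,-0.017]
  ],
  "delta_rot": [
    [0,0,0]
  ],
  "grip": [-1]
}}

```text
time_s: 11.2
position: [0.4902, -0.2404, 0.0462]
tcp_rot: [-1.568, 0.109, -0.106]
force: [-5.5, -0.1, -2.5]
finger_gap: 0.215
```

{"fn": "play_rows", "kwargs": {
  "linear": [
    [0,0,0],
    [0,0,0]
  ],
  "delta_rot": [
    [0,0,0],
    [0,0,0]
  ],
  "grip": [-1,-1]
}}

```text
time_s: 11.4
position: [0.4907, -0.2404, 0.0461]
tcp_rot: [-1.568, 0.108, -0.107]
force: [-2.8, -0.6, -6.0]
finger_gap: 0.216
```

{"fn": "play_rows", "kwargs": {
  "linear": [
    [0.03,-0.004,-0.028],
    [0,0,0]
  ],
  "delta_rot": [
    [0,0,0],
    [0,0,0]
  ],
  "grip": [-1,-1]
}}

```text
time_s: 11.6
position: [0.4936, -0.2409, 0.044]
tcp_rot: [-1.568, 0.108, -0.107]
force: [-4.7, -0.8, -0.7]
finger_gap: 0.217
```

{"fn": "play_rows", "kwargs": {
  "linear": [
    [0.027,-0.004,-0.024],
    [0,0,0]
  ],
  "delta_rot": [
    [0,0,0],
    [0,0,0]
  ],
  "grip": [-1,-1]
}}

```text
time_s: 11.8
position: [0.4957, -0.2412, 0.0421]
tcp_rot: [-1.568, 0.109, -0.106]
force: [-6.8, -0.5, 3.8]
finger_gap: 0.213
```

Run:
```python
from h import *
s=state();print(s["position"],s["tcp_rot"],s["time_s"],Sinv(s["position"]),s["force"],s["wrist_torque"],s["finger_gap"])
im=get_image("scene")[150:240,190:300]
cv2.imwrite("pics/s9.png",cv2.resize(im,None,fx=6,fy=6,interpolation=cv2.INTER_CUBIC))
```

```text
[ 0.49567447 -0.24121114  0.04211716] [-1.56849659  0.10900342 -0.10596503] 11.8 [  24.77006779 -170.82004252   42.11715626] [-6.77350948 -0.53042029  3.84276026] [1.04291987e-03 1.50100079e+00 2.58863622e-02] 0.2125889505936014
```

View pics/s9.png

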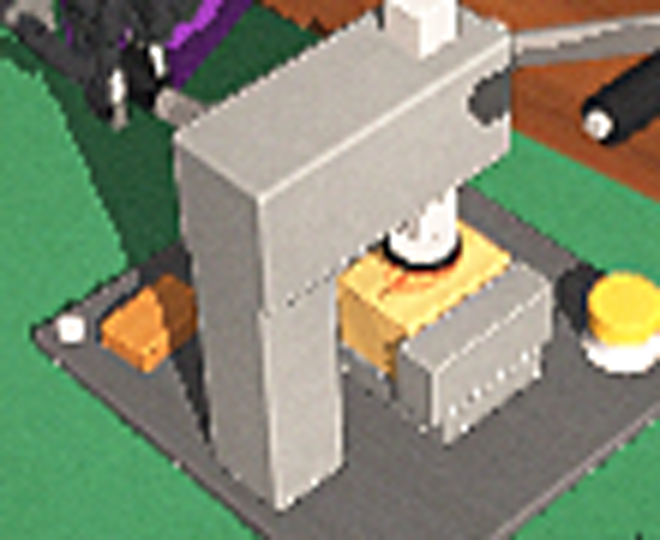

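{"fn": "play_rows", "kwargs": {
  "linear": [
    [0.02,-0.003,-0.02],
    [0,0,0]
  ],
  "delta_rot": [
    [0,0,0],
    [0,0,0]
  ],
  "grip": [-1,-1]
}}

```text
time_s: 12.05
position: [0.4972, -0.2415, 0.0406]
tcp_rot: [-1.569, 0.11, -0.105]
force: [-8.0, -0.3, 8.3]
finger_gap: 0.216
```

{"fn": "play_rows", "kwargs": {
  "linear": [
    [0,0,0],
    [0,0,0]
  ],
  "delta_rot": [
    [0,0,0],
    [0,0,0]
  ],
  "grip": [-1,-1]
}}

```text
time_s: 12.25
position: [0.4971, -0.2415, 0.0406]
tcp_rot: [-1.569, 0.11, -0.106]
force: [-8.6, 0.7, 7.9]
finger_gap: 0.216
```

{"fn": "play_rows", "kwargs": {
  "linear": [
    [0,0,0],
    [0,0,0],
    [0,0,0],
    [0,0,0],
    [0,0,0],
    [0,0,0],
    [0,0,0.2],
    [0,0,0.4],
    [0,0,0.4],
    [0,0,0.4],
    [0,0,0.4],
    [0,0,0.4],
    [0,0,0.4],
    [0,0,0.2],
    [0,0,0]
  ],
  "delta_rot": [
    [0,0,0],
    [0,0,0],
    [0,0,0],
    [0,0,0],
    [0,0,0],
    [0,0,0],
    [0,0,0],
    [0,0,0],
    [0,0,0],
    [0,0,0],
    [0,0,0],
    [0,0,0],
    [0,0,0],
    [0,0,0],
    [0,0,0]
  ],
  "grip": [-1,-1,1,1,1,1,1,1,1,1,1,1,1,1,1]
}}

```text
time_s: 13.75
position: [0.5012, -0.2417, 0.3231]
tcp_rot: [-1.571, 0.1, -0.114]
force: [-0.5, -0.0, -0.0]
finger_gap: 0.996
```

Run:
```python
from h import *
s=state();print(s["position"],s["tcp_rot"],s["time_s"],Sinv(s["position"]),s["force"],s["finger_gap"],s["joint_pos"].round(3))
cv2.imwrite("pics/w10.png",get_image("wrist"))
im=get_image("scene")[130:250,180:340]
cv2.imwrite("pics/s10.png",cv2.resize(im,None,fx=5,fy=5,interpolation=cv2.INTER_CUBIC))
im=get_image("top")[155:265,205:365]
cv2.imwrite("pics/t10.png",cv2.resize(im,None,fx=5,fy=5,interpolation=cv2.INTER_CUBIC))
```

```text
[ 0.50124604 -0.24173763  0.32313348] [-1.57076772  0.09970777 -0.11442419] 13.75 [  30.36156996 -170.58604126  323.13347921] [-0.48761002 -0.02910128 -0.01552235] 0.9961540356441895 [ 0.683  0.39  -0.412  1.494  0.16   1.281  0.118]
```

View pics/s10.png

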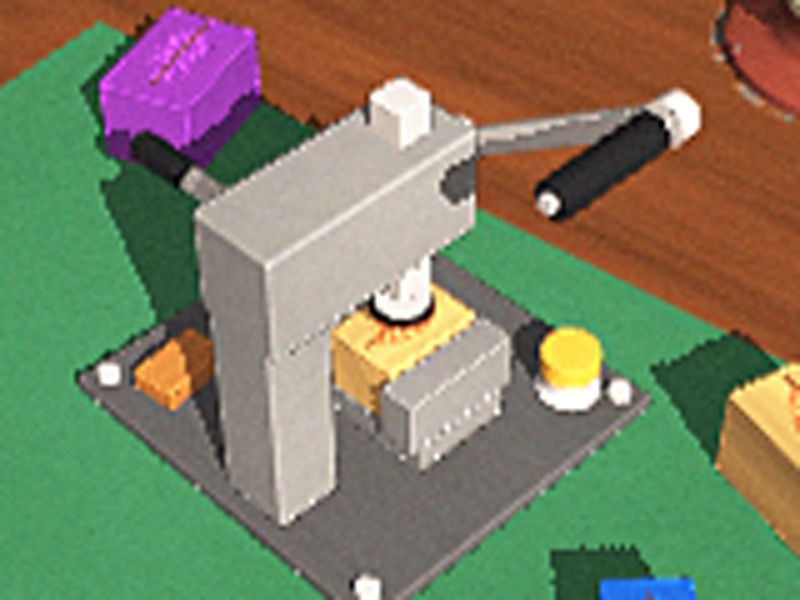

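View pics/w10.png

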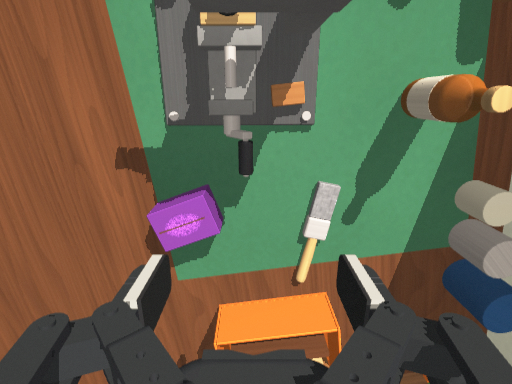

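View pics/t10.png

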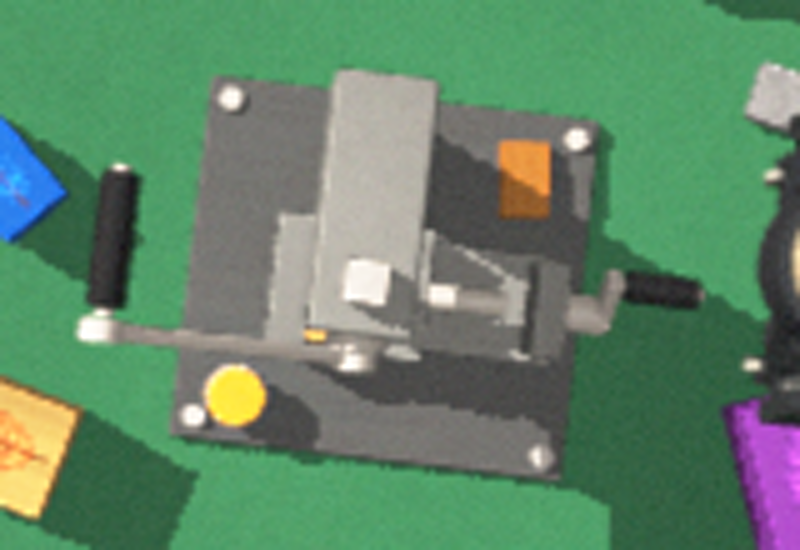

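{"fn": "play_rows", "kwargs": {
  "linear": [
    [0.02,0.305,0],
    [0.02,0.305,0],
    [0.02,0.305,0],
    [0.02,0.305,0],
    [0.02,0.305,0],
    [0.02,0.305,0],
    [0.02,0.305,0],
    [0.02,0.305,0],
    [0.02,0.305,0],
    [0.02,0.305,0],
    [0.015,0.295,0],
    [0,0,0],
    [0,0,0]
  ],
  "delta_rot": [
    [0,0,0.0455],
    [0,0,0.0455],
    [0,0,0.0455],
    [0,0,0.0455],
    [0,0,0.0455],
    [0,0,0.0455],
    [0,0,0.0455],
    [0,0,0.0455],
    [0,0,0.0455],
    [0,0,0.0455],
    [0,0,0.045],
    [0,0,0],
    [0,0,0]
  ],
  "grip": [1,1,1,1,1,1,1,1,1,1,1,1,1]
}}

```text
time_s: 15.2
position: [0.5194, 0.0929, 0.3175]
tcp_rot: [-1.269, -1.106, 1.11]
force: [0.5, -0.1, -0.3]
finger_gap: 0.995
```

Run:
```python
from h import *
s=state();print(s["position"],s["tcp_rot"],s["time_s"],Sinv(s["position"]),s["force"],s["finger_gap"],s["joint_pos"].round(3))
M=R.from_rotvec(s["tcp_rot"]).as_matrix();print(M.round(3), "yaw err",np.arctan2(M[1,0],M[0,0])-(yaw+np.pi/2))
cv2.imwrite("pics/w11.png",get_image("wrist"))
p=camera_params("wrist");H=p["hand_eye"]
for P in (S((-31,165.3,281)),S((43,165.3,281)),S((6,165.3,281))):
    c=H[:3,:3].T@(M.T@(P-s["position"])-H[:3,3]);q=p["camera_matrix"]@c;print(q[:2]/q[2])
```

```text
[0.5193992  0.09286183 0.31750208] [-1.26898808 -1.10580409  1.11030666] 15.2 [  2.96836723 163.38393833 317.50207705] [ 0.52335138 -0.10215333 -0.30912499] 0.995160149218744 [ 0.343  0.429 -0.855  1.562  0.331  1.306  0.878]
[[ 0.136 -0.003 -0.991]
 [ 0.991 -0.001  0.136]
 [-0.001 -1.     0.003]] yaw err -0.00012922659066716413
[256.65016789 167.06519086]
[256.36464063 255.72194802]
[256.49994175 213.7106915 ]
```

View pics/w11.png

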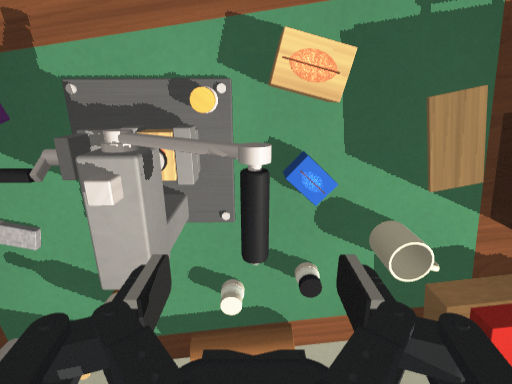

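{"fn": "play_rows", "kwargs": {
  "linear": [
    [0.02,0,-0.22],
    [0,0,-0.22],
    [0,0,-0.22],
    [0,0,-0.22],
    [0,0,0],
    [0,0,0]
  ],
  "delta_rot": [
    [0,0,0],
    [0,0,0],
    [0,0,0],
    [0,0,0],
    [0,0,0],
    [0,0,0]
  ],
  "grip": [1,1,1,1,1,1]
}}

```text
time_s: 15.85
position: [0.5222, 0.0916, 0.231]
tcp_rot: [-1.272, -1.105, 1.107]
force: [0.2, 0.3, 0.6]
finger_gap: 1.0
```

Run:
```python
from h import *
s=state();print(s["position"],s["tcp_rot"],s["time_s"],Sinv(s["position"]),s["force"],s["finger_gap"])
cv2.imwrite("pics/w12.png",get_image("wrist"))
im=get_image("scene")[110:230,240:360]
cv2.imwrite("pics/s12.png",cv2.resize(im,None,fx=5,fy=5,interpolation=cv2.INTER_CUBIC))
```

```text
[0.5222385  0.09164147 0.23102361] [-1.27176114 -1.10522746  1.10675752] 15.85 [  5.94694264 162.55992242 231.02360653] [0.15487461 0.28220305 0.55253535] 1.0002775331264355
```

View pics/w12.png

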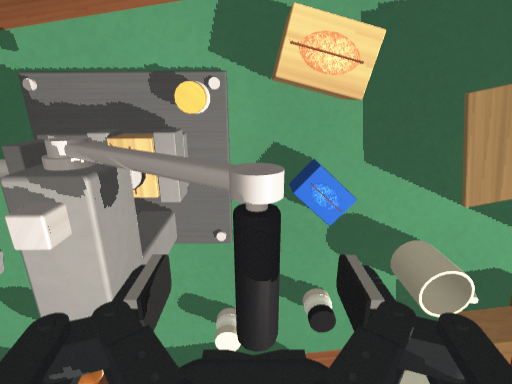

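View pics/s12.png

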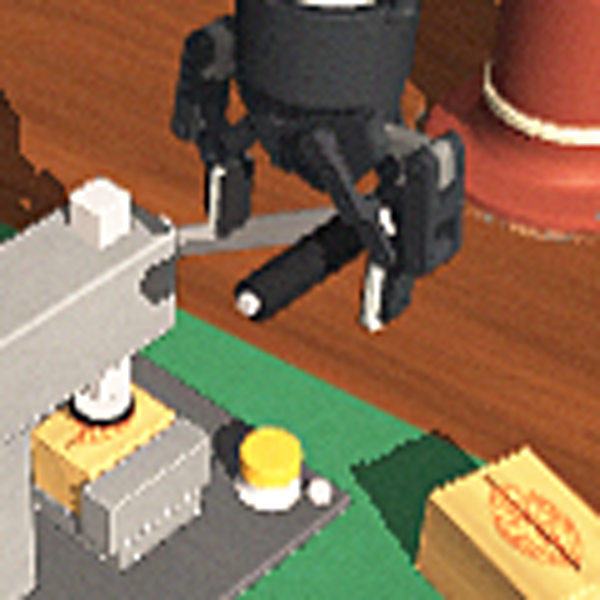

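{"fn": "play_rows", "kwargs": {
  "linear": [
    [0,0.02,-0.05],
    [0,0,0],
    [0,0,0],
    [0,0,0],
    [0,0,0],
    [0,0,0]
  ],
  "delta_rot": [
    [0,0,0],
    [0,0,0],
    [0,0,0],
    [0,0,0],
    [0,0,0],
    [0,0,0]
  ],
  "grip": [1,-1,-1,-1,-1,-1]
}}

```text
time_s: 16.55
position: [0.522, 0.0943, 0.2262]
tcp_rot: [-1.272, -1.107, 1.108]
force: [-1.5, -0.6, 1.6]
finger_gap: 0.241
```

Run:
```python
from h import *
s=state();print(s["position"],s["tcp_rot"],s["time_s"],Sinv(s["position"]),s["force"],s["finger_gap"])
def rows(n0,n1,n):
    a=np.linspace(n0,n1,n+1);y=1.7*np.cos(.6-a);z=1.7*np.sin(.6-a)
    P=np.c_[-y*np.sin(yaw),y*np.cos(yaw),z];Pr=np.round(P-P[0],3);return np.diff(Pr,axis=0).round(3).tolist()
print(rows(0,.6,12))
print(rows(0,.6,24))
im=get_image("scene")[110:230,240:360]
cv2.imwrite("pics/s13.png",cv2.resize(im,None,fx=5,fy=5,interpolation=cv2.INTER_CUBIC))
```

```text
[0.5220129  0.09431448 0.22620466] [-1.2716618  -1.1069949   1.10846287] 16.55 [  5.36091394 165.17763749 226.20465658] [-1.54443424 -0.58699949  1.58788515] 0.24135600444222494
[[0.006, 0.046, -0.071], [0.006, 0.042, -0.074], [0.005, 0.039, -0.075], [0.005, 0.034, -0.078], [0.004, 0.031, -0.079], [0.004, 0.027, -0.081], [0.003, 0.023, -0.081], [0.003, 0.019, -0.083], [0.002, 0.014, -0.084], [0.001, 0.011, -0.084], [0.001, 0.006, -0.085], [0.0, 0.002, -0.085]]
[[0.003, 0.023, -0.035], [0.003, 0.023, -0.036], [0.003, 0.021, -0.037], [0.003, 0.021, -0.037], [0.003, 0.02, -0.037], [0.002, 0.019, -0.038], [0.003, 0.017, -0.039], [0.002, 0.017, -0.039], [0.002, 0.016, -0.039], [0.002, 0.015, -0.04], [0.002, 0.014, -0.04], [0.002, 0.013, -0.041], [0.002, 0.012, -0.04], [0.001, 0.011, -0.041], [0.001, 0.01, -0.042], [0.002, 0.009, -0.041], [0.001, 0.007, -0.042], [0.001, 0.007, -0.042], [0.0, 0.006, -0.042], [0.001, 0.005, -0.042], [0.001, 0.003, -0.043], [0.0, 0.003, -0.042], [0.0, 0.002, -0.042], [0.0, 0.0, -0.043]]
```

View pics/s13.png

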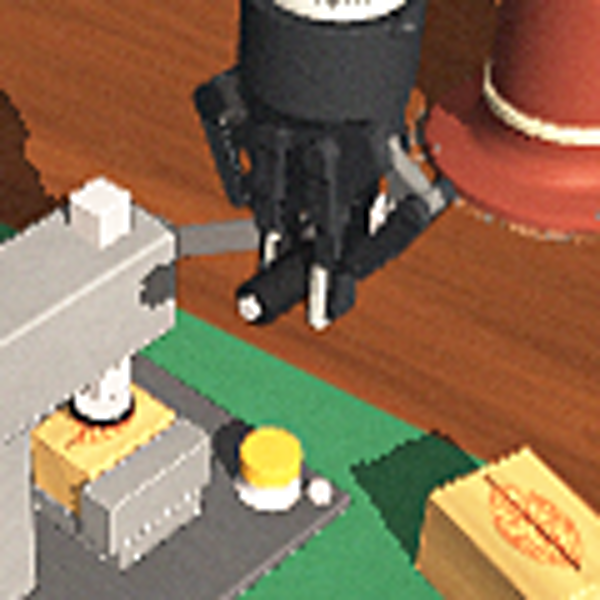

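{"fn": "play_rows", "kwargs": {
  "linear": [
    [0.003,0.023,-0.035],
    [0.003,0.023,-0.036],
    [0.003,0.021,-0.037],
    [0.003,0.021,-0.037],
    [0.003,0.02,-0.037],
    [0.002,0.019,-0.038],
    [0.003,0.017,-0.039],
    [0.002,0.017,-0.039],
    [0.002,0.016,-0.039],
    [0.002,0.015,-0.04],
    [0.002,0.014,-0.04],
    [0.002,0.013,-0.041]
  ],
  "delta_rot": [
    [0,0,0],
    [0,0,0],
    [0,0,0],
    [0,0,0],
    [0,0,0],
    [0,0,0],
    [0,0,0],
    [0,0,0],
    [0,0,0],
    [0,0,0],
    [0,0,0],
    [0,0,0]
  ],
  "grip": [-1,-1,-1,-1,-1,-1,-1,-1,-1,-1,-1,-1]
}}

```text
time_s: 17.8
position: [0.5249, 0.1159, 0.1799]
tcp_rot: [-1.272, -1.106, 1.109]
force: [-0.9, -6.0, 3.1]
finger_gap: 0.237
```

{"fn": "play_rows", "kwargs": {
  "linear": [
    [0.002,0.012,-0.04],
    [0.001,0.011,-0.041],
    [0.001,0.01,-0.042],
    [0.002,0.009,-0.041],
    [0.001,0.007,-0.042],
    [0.001,0.007,-0.042],
    [0,0,0],
    [0,0,0]
  ],
  "delta_rot": [
    [0,0,0],
    [0,0,0],
    [0,0,0],
    [0,0,0],
    [0,0,0],
    [0,0,0],
    [0,0,0],
    [0,0,0]
  ],
  "grip": [-1,-1,-1,-1,-1,-1,-1,-1]
}}

```text
time_s: 18.6
position: [0.5256, 0.1211, 0.1554]
tcp_rot: [-1.272, -1.105, 1.109]
force: [-1.6, -5.6, 5.0]
finger_gap: 0.24
```

Run:
```python
from h import *
s=state();print(s["position"],s["tcp_rot"],s["time_s"],Sinv(s["position"]),s["force"],s["finger_gap"])
im=get_image("scene")[110:230,240:360]
cv2.imwrite("pics/s14.png",cv2.resize(im,None,fx=5,fy=5,interpolation=cv2.INTER_CUBIC))
```

```text
[0.52558264 0.12109263 0.15540658] [-1.27244124 -1.10533246  1.10936289] 18.6 [  5.2659949  192.19251367 155.40658084] [-1.56896112 -5.61433925  4.96081206] 0.24043274126765482
```

View pics/s14.png

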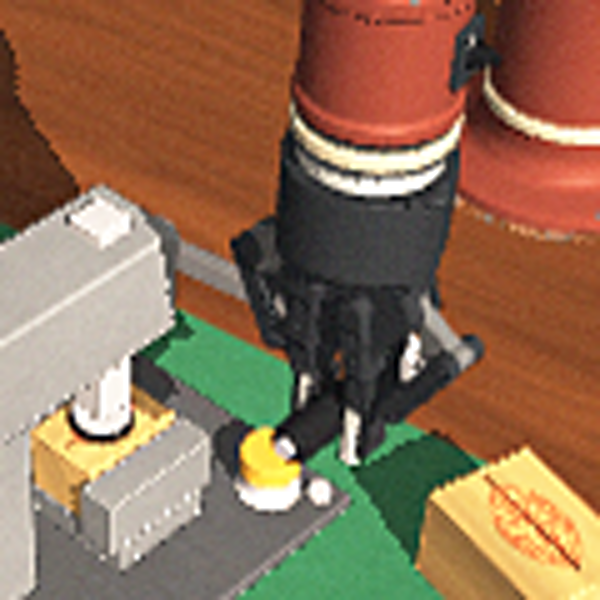

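{"fn": "play_rows", "kwargs": {
  "linear": [
    [0,0.004,-0.042],
    [0.001,0.003,-0.042],
    [0.001,0.003,-0.043],
    [0,0.002,-0.042],
    [0,0,0],
    [0,0,0]
  ],
  "delta_rot": [
    [0,0,0],
    [0,0,0],
    [0,0,0],
    [0,0,0],
    [0,0,0],
    [0,0,0]
  ],
  "grip": [-1,-1,-1,-1,-1,-1]
}}

```text
time_s: 19.25
position: [0.5258, 0.1225, 0.1389]
tcp_rot: [-1.272, -1.106, 1.109]
force: [-2.0, -6.2, 7.1]
finger_gap: 0.241
```

{"fn": "play_rows", "kwargs": {
  "linear": [
    [0,0,-0.03],
    [0,0,-0.03],
    [0,0,-0.03],
    [0,0,0],
    [0,0,0],
    [0,0,0]
  ],
  "delta_rot": [
    [0,0,0],
    [0,0,0],
    [0,0,0],
    [0,0,0],
    [0,0,0],
    [0,0,0]
  ],
  "grip": [-1,-1,-1,-1,-1,-1]
}}

```text
time_s: 19.85
position: [0.5258, 0.1227, 0.1302]
tcp_rot: [-1.272, -1.106, 1.109]
force: [-2.7, -5.5, 7.8]
finger_gap: 0.236
```

Run:
```python
from h import *
s=state();print(s["position"],s["tcp_rot"],s["time_s"],Sinv(s["position"]),s["force"],s["finger_gap"],s["qvel"].round(3))
im=get_image("scene");cv2.imwrite("pics/s15f.png",im);im=im[110:230,240:360]
cv2.imwrite("pics/s15.png",cv2.resize(im,None,fx=5,fy=5,interpolation=cv2.INTER_CUBIC))
for P in ((-36,25,185),(-36,195,185),(43,195,185),(43,195+0,185)): print(P,((proj("scene",S(P))-[240,110]+.5)*5-.5).round(1))
im=get_image("wrist");cv2.imwrite("pics/w15.png",im)
s=state();p=camera_params("wrist");M=R.from_rotvec(s["tcp_rot"]).as_matrix();H=p["hand_eye"]
for a in (.5,.6,.7):
  for xx in (-31,43):
    P=S((xx,25+170*np.cos(.6-a),185+170*np.sin(.6-a)));c=H[:3,:3].T@(M.T@(P-s["position"])-H[:3,3]);q=p["camera_matrix"]@c;print(a,xx,(q[:2]/q[2]).round(1),((proj("scene",P)-[240,110]+.5)*5-.5).round(1))
```

```text
[0.52582445 0.12274262 0.13023711] [-1.27248115 -1.1060596   1.10878661] 19.85 [  5.28179582 193.86005254 130.23710986] [-2.66048291 -5.50316149  7.75000018] 0.2362418039242707 [ 0.002  0.    -0.    -0.001  0.002  0.     0.   ]
(-36, 25, 185) [152.  247.6]
(-36, 195, 185) [394.5 401.3]
(43, 195, 185) [289.1 482. ]
(43, 195, 185) [289.1 482. ]
0.5 -31 [254.9 225.2] [390.3 380.6]
0.5 43 [255.  370.5] [290.1 456.4]
0.6 -31 [256.7 209.1] [388.  406.2]
0.6 43 [256.5 341.7] [289.1 482. ]
0.7 -31 [254.7 196.6] [383.2 429.4]
0.7 43 [254.7 318.3] [285.4 505.1]
```

View pics/s15.png

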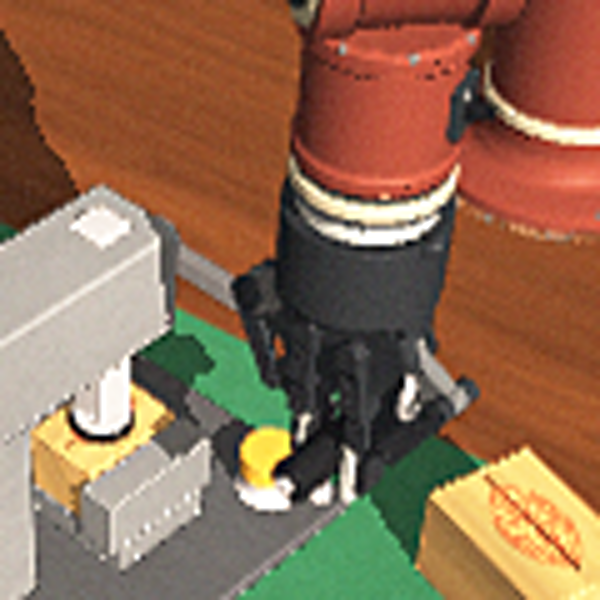

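View pics/w15.png

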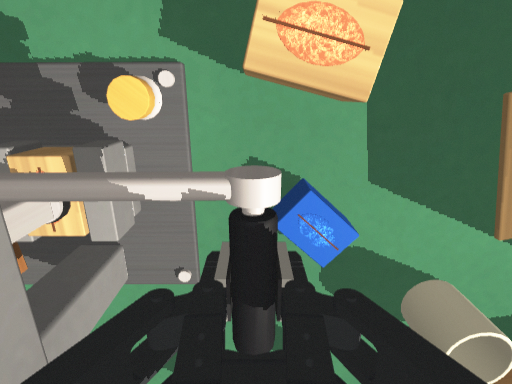

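Run:
```python
from h import *
s=state();print(s["time_s"],s["position"],s["force"],s["finger_gap"])
print(finish_job())
s=state();print(s["time_s"],s["position"],s["force"],s["finger_gap"])
```

```text
19.95 [0.52584683 0.12277014 0.1302734 ] [-2.86019394 -6.31258692  8.26134457] 0.23749014738932564
the job is handed in; nothing more can be done
None
the job is handed in; nothing more can be done
```

The vise is clamped on the block, and the press lever was pulled level. I handed the job in at 19.95 s with the gripper still pinching the lever handle. The hand-in gave no verdict.

- **Vise:** I cranked about two turns, until the knob resisted with about 11.6 N (6 to 12 N counts as firm). I held it there with the lever still up, then let go. The scene picture afterwards shows the block against the fixed jaw. I did not measure the jaw-to-block force directly.
- **Lever:** Three checks agree on about 0.6 rad:
    - The handle came down 96 mm from its upper stop, as expected for level.
    - The wrist view puts the handle within a pixel of its level position, and the scene view within about 1 px.
    - The lever pushes back with about 8 N, close to the stated holding force.

  Joint speeds were near zero at hand-in. I did not measure the pad force directly; it follows from the lever angle.
- **Bystanders:** I saw none disturbed, but I did not measure their positions at the end.

**Disagreement:** the fingertips sit roughly 25 to 40 mm farther back than the reported TCP. Because of this the first close on the knob shut on air above it, without contact. I corrected for it from the pictures and the grasp readings. The knob and handle then ended up about 54 mm above the reported TCP, and I used that for the lever.

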